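Set out the kit round the solder jig

ROBOT

A 6-joint arm with a two-finger parallel gripper is mounted at the origin on a cart in front of the work surface, level with it; the furniture and walls round the work are solid. World frame = base frame: x ahead of the robot, y to its left, z up, the work surface at z = 0. Lengths are in m, angles in degrees, forces in N, time in s.
With the tool pointing down it reaches from about 0.375 to 0.9 m from the base axis. Payload 3.1 kg.
Tool frame: the origin (TCP) lies at the very end of the fingers, on their centre line; the grasp point (between the pads) lies 19 mm behind it; z points along the fingers, y is the line along which they close (so a half turn about z gives the same grasp; the last joint's range is limited). The gripper opens to 87 mm and grips with 3 to 60 N. Pads are 19 mm wide; open, the fingers measure 117 mm over their backs; the gripper's body (75 mm by 190 mm) begins 51 mm behind the grasp point.
Start: joints at [53.314, 30.224, 82.088, -0, 67.689, -10.227], TCP at [0.278, 0.56, 0.223] pointing down, gripper open.
Joint ranges: [-176.69, 176.69], [-43.24, 126.21], [12.49, 139.97], [-82, 262], [0, 151.66], [-163.58, 163.58]. Speed limits (degrees/s): [159.86, 159.86, 180, 180, 180, 180].

INTERFACE

Orientations are given as a 3x3 rotation matrix whose columns are the frame's x, y, z axes.
In Python, from rig import * gives the robot as it stands.
- The arm moves only by the tool jog_arm, never from a script. Its arguments are lists of equal length, an entry for each row: "delta_pos": the shift along the world's x, y, z in cm, a list of three; "turn": the turn about the world's z in degrees; "grip": the closure, from 0 (fully open) to 1 (shut). In form: {"delta_pos": [[x, y, z], ...], "turn": [turn, ...], "grip": [grip, ...]}. A call has 1 to 12 rows; each row is the pose to reach, as a shift and turn from the pose commanded when the call began; what a row does not reach only later rows make up. A row lasts 1/8 s, in which the tool goes at most 62.5 mm and 10.7 degrees, less where a joint would pass 70% of its speed; a pose out of reach is approached as far as the arm can. A call with a gripper value outside its range is refused whole. The fingers move at their own pace and stop on an object; the grip force is fixed at half the most. Time passes only in rows, so rows that repeat a pose let the fingers close. It gives the time, the measured TCP pose, the force, the opening and the grip force at its end, in the units of the state.
- read_state(): the state, without advancing time (a new reading comes with each control period).
- capture(name): name is "scene" or "top"; returns a dict with "color" (384x512x3 uint8, blue, green, red), "fovy" (degrees; the focal length in pixels is half the picture's height over the tangent of half this angle, whatever the lens; pixels are square), "cx", "cy" (the principal point, pixels), "k1" (the pictures are not rectified: a ray, as slopes to the right and down, at radius r is drawn at 1 + k1 r^2 times it, then the intrinsics apply), "camera_from_world" (4x4, takes a point from world to camera coordinates). Camera axes: x right, y up, looking along -z (the intrinsics and any distortion apply to the point x, -y, -z); pixel columns grow to the right and rows downward; lengths in m; the calibration is good to about 2 mm. A picture is of the moment at which its call begins. There is no depth.
- hand_in(): hands the job in; it is judged then, once.
The state is a dict: "time_s": time; "joint_positions": joint angles; "qvel": joint speeds; "tau": joint torques, N m; "position": TCP position; "tcp_rot": TCP orientation; "force": force on the tool from outside, world axes, zero at the start; "moment": the same for the moment, N m; "opening": opening from 0.0 (shut) to 1.0 (fully open); "grasp_force": force on a finger pad.
Only numpy, scipy, OpenCV 4.12 (cv2) and the standard library are available. Lean on these libraries where they do the work, as an engineer would, in place of code of your own. Each camera call takes 0.05 s, during which the arm holds its last target. There are 200 camera calls.

TASK

Set out the kit round the white aluminium solder jig, leaving about three centimetres between the jig and each thing: stand the lug jar off the jig's left-hand end (as seen from the robot), in line with the jig, and lay the blue braid reel flat in the middle of the jar's lid; stand the flux bottle upright behind the middle of the jig, on the side away from the robot. Off the jig's right-hand end, in line and square with it, stack the two L-shaped corner plates flat, the upper turned half round on the lower so that together they fill one square outline and the pile stays balanced. Let go of everything and leave it at rest.

Things in the scene. Friction and masses are not known exactly. Their poses are not given: they have to be found in the camera images.
- solder_jig: white aluminium jig block, 45 (x) x 100 (y) x 24 mm, with two round pockets on top; screwed to the table. Origin: centre of its underside; its long axis is y, +y is its left-hand end seen from the robot, +x its far side (it is turned at most 0.25 rad). A bench lamp's neck stands at x > 0.66 m, y = 0 to 0.2 m of the base frame: swing past it with the arm drawn in
- lug_jar: whitish polythene jar with a flat blue lid, fixed shut: body 52 mm in diameter to 40 mm high, lid 55 mm in diameter, lid top at 49 mm. Origin: centre of its underside; z up
- wick_reel: blue flat reel of desoldering braid, a disc 46 mm in diameter and 10 mm high, lying flat. Origin: centre of its underside; z up
- flux_bottle: amber bottle with a black screw cap, body 41 mm in diameter to 72 mm high, cap 24 mm in diameter to 88 mm. Origin: centre of its underside; z up
- plate_a: flat L-shaped steel corner plate, 8 mm thick, about 0.2 kg, lying on the table; it fills an 80 x 80 mm square outline except for the empty 48 x 48 mm corner at +x +y. Both legs are 32 mm wide: one covers y = -40..-8 mm over x = -40..+40, the other covers x = -40..-8 mm over y = -40..+40; small countersunk hole marks on top. Origin: centre of the 80 x 80 outline, on the underside; z up. Its twin is identical, either may lie below. Centre of mass at x = y = -9 mm
- plate_b: flat L-shaped steel corner plate, 8 mm thick, about 0.2 kg, lying on the table; it fills an 80 x 80 mm square outline except for the empty 48 x 48 mm corner at +x +y. Both legs are 32 mm wide: one covers y = -40..-8 mm over x = -40..+40, the other covers x = -40..-8 mm over y = -40..+40; small countersunk hole marks on top. Origin: centre of the 80 x 80 outline, on the underside; z up. Its twin is identical, either may lie below. Centre of mass at x = y = -9 mm
- plate_a_heel (a point): the outer corner where the two legs of plate_a meet (x = y = -40 mm in its frame), on its top face
- plate_b_heel (a point): the outer corner where the two legs of plate_b meet (x = y = -40 mm in its frame), on its top face
There are look-alikes about, which are no part of the job. Leave any yellow look-alike of the plate_b alone. There is more than one size of the flux_bottle; the job needs the smaller.

How it is judged (in metres and radians):
At the end, for the whole second after the job is handed in: Jar off the jig's left end, reel on its lid (within 10 mm), bottle behind, plate pile off the right end: each in line within 13 mm, gap 15-45 mm, upright or flat. Plates square to the jig (10 deg), one on the other, centres within 10 mm, heels at opposite corners. All at rest (x of lug_jar in the frame of solder_jig between -0.013 and 0.013 m and y of lug_jar in the frame of solder_jig between 0.0925 and 0.1225 m and height (world z) of lug_jar between -0.004 and 0.004 m and angle between each of lug_jar, wick_reel, flux_bottle's own z axis and vertical below 0.1 rad and horizontal distance between wick_reel and lug_jar below 0.01 m and z of wick_reel in the frame of lug_jar between 0.045 and 0.054 m and x of flux_bottle in the frame of solder_jig between 0.0575 and 0.0875 m and y of flux_bottle in the frame of solder_jig between -0.013 and 0.013 m and height (world z) of flux_bottle between -0.004 and 0.004 m and x of plate_a in the frame of solder_jig between -0.013 and 0.013 m and y of plate_a in the frame of solder_jig between -0.135 and -0.105 m and angle between each of plate_a, plate_b's own z axis and vertical below 0.08 rad and (angle between the x axis of plate_a and the x axis of solder_jig, either way round below 0.18 rad or angle between the x axis of plate_a and the y axis of solder_jig, either way round below 0.18 rad) and x of plate_b in the frame of solder_jig between -0.013 and 0.013 m and y of plate_b in the frame of solder_jig between -0.135 and -0.105 m and (angle between the x axis of plate_b and the x axis of solder_jig, either way round below 0.18 rad or angle between the x axis of plate_b and the y axis of solder_jig, either way round below 0.18 rad) and horizontal distance between plate_a and plate_b below 0.01 m and distance between plate_a_heel and plate_b_heel above 0.098 m and ((height (world z) of plate_a between 0.0055 and 0.0105 m and height (world z) of plate_b between -0.003 and 0.003 m) or (height (world z) of plate_b between 0.0055 and 0.0105 m and height (world z) of plate_a between -0.003 and 0.003 m)) and linear speed of each of lug_jar, wick_reel, flux_bottle, plate_a, plate_b below 0.02 m/s); the robot touches nothing.
It also fails if it takes over 128 s, if anything falls off the work surface, if the arm or the gripper's body presses on something with over 40 N, if the wrist force passes 120 N, or if a joint passes its speed limit or range.

## Working session

There is one attempt and no reset: what is moved stays moved. The work goes in short steps, Python scripts to look and compute and a tool call to move; the robot and the scene stay as the last step left them, time stands still between calls to the robot, and variables do not carry over. Pictures are saved under pics/ and viewed, at most 14 in all, crops included, and the job is handed in when it is done.

Besides the shell and the picture viewer there is one more tool, called after "Request:" as name(argument=value, ...), one argument or row to a line, values as JSON. jog_arm: Moves the arm, as the interface text tells. Its arguments: {"type":"object","properties":{"delta_pos":{"type":"array"},"turn":{"type":"array"},"grip":{"type":"array"}},"required":["delta_pos","turn","grip"]}

```bash
ls; mkdir -p pics
cat > h.py <<'E'
from rig import *
import numpy as np, cv2
def cam(c):
    h,w=c["color"].shape[:2]; f=h/2/np.tan(np.radians(c["fovy"])/2)
    return f,np.array(c["camera_from_world"])
def ray(c,u,v):
    f,T=cam(c)
    K=np.array([[f,0,c["cx"]],[0,f,c["cy"]],[0,0,1.]])
    p=cv2.undistortPoints(np.array([[[u,v]]],float),K,np.array([c["k1"],0,0,0,0.]))[0,0]
    d=T[:3,:3].T@np.array([p[0],-p[1],-1]); o=-T[:3,:3].T@T[:3,3]
    return o,d
def onz(c,u,v,z):
    o,d=ray(c,u,v); return o+d*(z-o[2])/d[2]
def pix(c,P):
    f,T=cam(c); q=T[:3,:3]@np.array(P,float)+T[:3,3]; s=np.array([q[0],-q[1]])/-q[2]
    s=s*(1+c["k1"]*(s@s)); return f*s+[c["cx"],c["cy"]]
E
python3 - <<'E'
from h import *
for n in("scene","top"):
    c=capture(n); cv2.imwrite(f"pics/{n}0.png",cv2.resize(c["color"],(800,600),interpolation=cv2.INTER_CUBIC))
    f,T=cam(c); print(n,f,c["k1"],c["cx"],c["cy"],(-T[:3,:3].T@T[:3,3]).round(3),T.round(3).tolist())
s=read_state();print(s)
E
```

```text
pics
scene 385.9987977388561 -0.08712156748595208 259.32379951516583 187.41581304141027 [ 0.114 -0.715  0.878] [[0.881, -0.474, 0.006, -0.444], [0.327, 0.616, 0.717, -0.226], [-0.343, -0.63, 0.697, -1.023], [0.0, 0.0, 0.0, 1.0]]
top 464.75889978152577 -0.04388786192393464 253.09356253489244 187.48782180094906 [0.335 0.033 1.403] [[-0.009, -1.0, 0.002, 0.034], [0.987, -0.008, 0.159, -0.553], [-0.159, 0.003, 0.987, -1.332], [0.0, 0.0, 0.0, 1.0]]
{'time_s': 0.1, 'joint_positions': array([ 5.33141603e+01,  3.02731990e+01,  8.21486970e+01, -5.06013625e-04,
        6.76903737e+01, -1.02269698e+01]), 'qvel': array([ 0.07907345, -0.14800772, -0.25544224, -0.04532299, -0.09710864,
       -0.00495686]), 'tau': array([-9.61966471e-04, -4.40982449e+01, -1.77151358e+01,  6.34430023e-02,
        5.34508377e-02, -2.95286611e-05]), 'position': array([0.27804368, 0.55900927, 0.22167615]), 'tcp_rot': array([[-8.95255736e-01,  4.45551133e-01, -1.16409055e-03],
       [ 4.45552524e-01,  8.95254413e-01, -1.57622926e-03],
       [ 3.39866467e-04, -1.92979177e-03, -9.99998080e-01]]), 'force': array([-0.79668973, -0.00377322, -0.2227067 ]), 'moment': array([ 0.01197425, -0.02578377,  0.01594503]), 'grasp_force': 0.0, 'opening': 1.0023510120211114}
```

View pics/scene0.png

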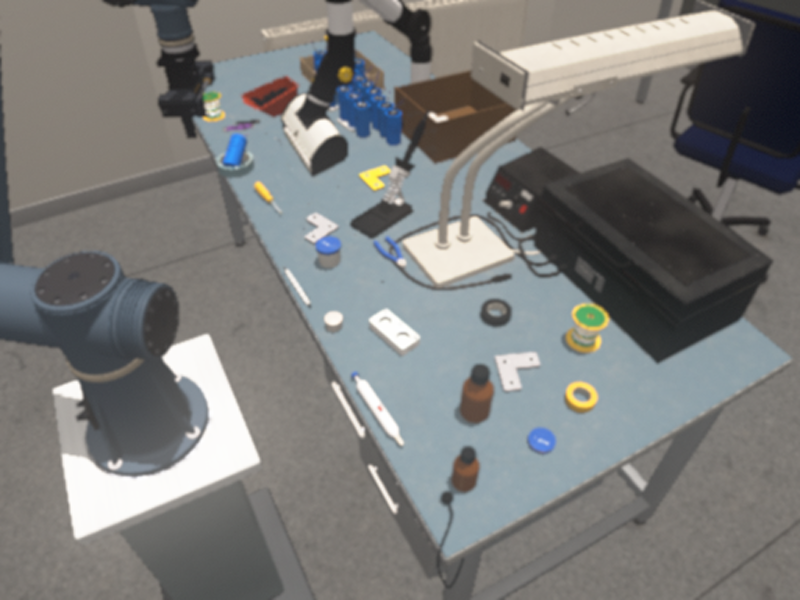

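View pics/top0.png

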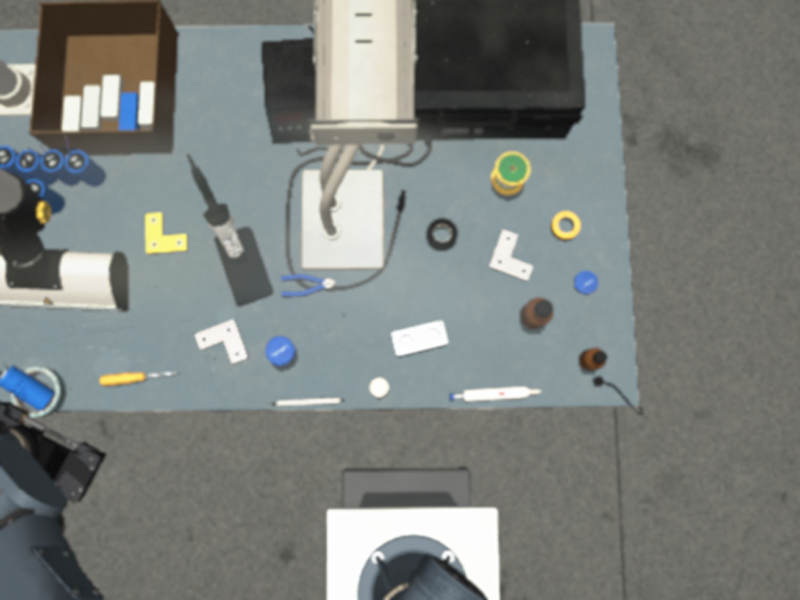

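The scene view shows the jig at (395,330), the jar at (328,250), white plates at (320,228) and (517,370), the small bottle at (465,470), and the reel at (541,440). In the top view (800x600) the jig is at (420,338), the jar at (281,351), the plates at (222,340) and (512,256), the small bottle at (593,358), and the reel at (586,282). The yellow plate and the larger bottle are look-alikes.

```bash
cat >> h.py <<'E'
def blob(c,seed,kind,win=40):
    """contour of the colour blob nearest a seed pixel (native px)"""
    hsv=cv2.cvtColor(c["color"],cv2.COLOR_BGR2HSV); H,S,V=[hsv[...,i].astype(int) for i in range(3)]
    m={"white":(S<60)&(V>125),"blue":(H>100)&(H<130)&(S>140)&(V>70),
       "dark":(V<95)&((S>90)&((H<25)|(H>165))|(V<50)),"cap":V<48}[kind].astype(np.uint8)
    w=np.zeros_like(m); x,y=map(int,seed); w[max(0,y-win):y+win,max(0,x-win):x+win]=1; m*=w
    cs,_=cv2.findContours(m,cv2.RETR_EXTERNAL,cv2.CHAIN_APPROX_NONE)
    cs=[k for k in cs if cv2.contourArea(k)>12]
    return min(cs,key=lambda k:-cv2.pointPolygonTest(k,(float(x),float(y)),True)) if cs else None
def wpts(c,k,z): return np.array([onz(c,*p,z)[:2] for p in k[:,0,:]],np.float32)
def rect(c,k,z):
    return cv2.minAreaRect(wpts(c,k,z)*1000)
def disc(c,k,z):
    p=wpts(c,k,z)*1000; return cv2.fitEllipse(p)
def plate(c,k,z=.008):
    p=wpts(c,k,z)*1000; r=cv2.minAreaRect(p); b=cv2.boxPoints(r)
    M=cv2.moments(p.reshape(-1,1,2)); cm=np.array([M["m10"],M["m01"]])/M["m00"]
    heel=min(b,key=lambda q:np.linalg.norm(q-cm)) ; ce=np.array(r[0])
    d=ce-heel; yaw=np.degrees(np.arctan2(d[1],d[0]))-45
    return ce.round(1),np.round(r[1],1),round(float((yaw+180)%360-180),1),cm.round(1)
E
python3 - <<'E'
from h import *
c=capture("top");s=capture("scene");r=1/1.5625
S=lambda u,v:(u*r,v*r)
print("jig",rect(c,blob(c,S(420,342),"white"),.024), rect(s,blob(s,S(410,335),"white",28),.024))
for n,a,b in(("PL",S(235,335),S(315,225)),("PR",S(505,262),S(510,370))):
    print(n,plate(c,blob(c,a,"white")),plate(s,blob(s,b,"white",30)))
print("jar",disc(c,blob(c,S(281,351),"blue"),.049),disc(s,blob(s,S(328,243),"blue",20),.049))
print("reel",disc(c,blob(c,S(586,282),"blue"),.010),disc(s,blob(s,S(541,440),"blue",25),.010))
print("bottle cap",disc(c,blob(c,S(598,355),"cap",12),.088),disc(s,blob(s,S(467,455),"cap",10),.088))
print("bottle dark",disc(c,blob(c,S(592,358),"dark",20),.07))
v=[cv2.resize(x["color"][y0:y0+100,x0:x0+133],(400,300),interpolation=cv2.INTER_CUBIC) for x,x0,y0 in((c,300,140),(s,250,220),(c,110,180),(s,150,120))]
cv2.imwrite("pics/crop1.png",np.vstack([np.hstack(v[:2]),np.hstack(v[2:])]))
E
```

```text
jig ((467.3092041015625, -13.772880554199219), (238.13436889648438, 235.91749572753906), 89.47016143798828) ((491.7545166015625, -38.965728759765625), (220.42115783691406, 175.2762451171875), 62.073787689208984)
PL (array([484. , 344.2]), array([247.1, 240. ]), -91.2, array([476.2, 354.2])) (array([457.9, 395.6]), array([369.2, 238.9]), 167.0, array([469.3, 396.7]))
PR (array([ 624.4, -186.5]), array([246.5, 250.1]), 178.5, array([ 626.3, -181.7])) (array([ 627. , -189.2]), array([227.6, 183.3]), 154.1, array([ 635.5, -183.6]))
jar ((445.98834228515625, 246.32777404785156), (46.42879867553711, 47.39070129394531), 110.66490173339844) ((459.3051452636719, 251.12046813964844), (13.995216369628906, 30.33909797668457), 26.476350784301758)
reel ((578.7385864257812, -342.6556091308594), (35.06988525390625, 36.73646545410156), 156.07273864746094) ((576.167236328125, -345.71783447265625), (37.004783630371094, 38.952674865722656), 41.82957077026367)Traceback (most recent call last):
  File "<stdin>", line 9, in <module>
  File "h.py", line 30, in disc
    p=wpts(c,k,z)*1000; return cv2.fitEllipse(p)
      ~~~~^^^^^^^
  File "h.py", line 26, in wpts
    def wpts(c,k,z): return np.array([onz(c,*p,z)[:2] for p in k[:,0,:]],np.float32)
                                                               ~^^^^^^^
TypeError: 'NoneType' object is not subscriptable
```

Run:
```python
from h import *
c=capture("top");s=capture("scene");r=1/1.5625
np.savez("v.npz",c=c["color"],s=s["color"])
for n,x,pts in(("top",c,[(235,335),(420,342),(505,262),(350,300),(281,351),(586,275),(598,354),(588,362),(450,300)]),("scene",s,[(395,325),(315,222),(510,375),(360,290),(328,243),(541,433),(467,456),(465,475),(450,330)])):
    hsv=cv2.cvtColor(x["color"],cv2.COLOR_BGR2HSV)
    print(n,[(p,hsv[int(p[1]*r),int(p[0]*r)].tolist()) for p in pts])
v=[cv2.resize(x["color"][y0:y0+100,x0:x0+133],(400,300),interpolation=cv2.INTER_CUBIC) for x,x0,y0 in((c,280,140),(s,250,220),(c,120,180),(s,180,120))]
cv2.imwrite("pics/crop1.png",np.vstack([np.hstack(v[:2]),np.hstack(v[2:])]))
```

```text
top [((235, 335), [20, 6, 248]), ((420, 342), [120, 1, 254]), ((505, 262), [17, 7, 246]), ((350, 300), [95, 28, 163]), ((281, 351), [108, 81, 235]), ((586, 275), [110, 155, 207]), ((598, 354), [14, 51, 55]), ((588, 362), [13, 160, 113]), ((450, 300), [96, 30, 164])]
scene [((395, 325), [30, 1, 254]), ((315, 222), [8, 12, 226]), ((510, 375), [8, 9, 238]), ((360, 290), [100, 31, 175]), ((328, 243), [111, 99, 226]), ((541, 433), [110, 151, 218]), ((467, 456), [100, 10, 73]), ((465, 475), [11, 112, 114]), ((450, 330), [100, 36, 177])]
```

View pics/crop1.png

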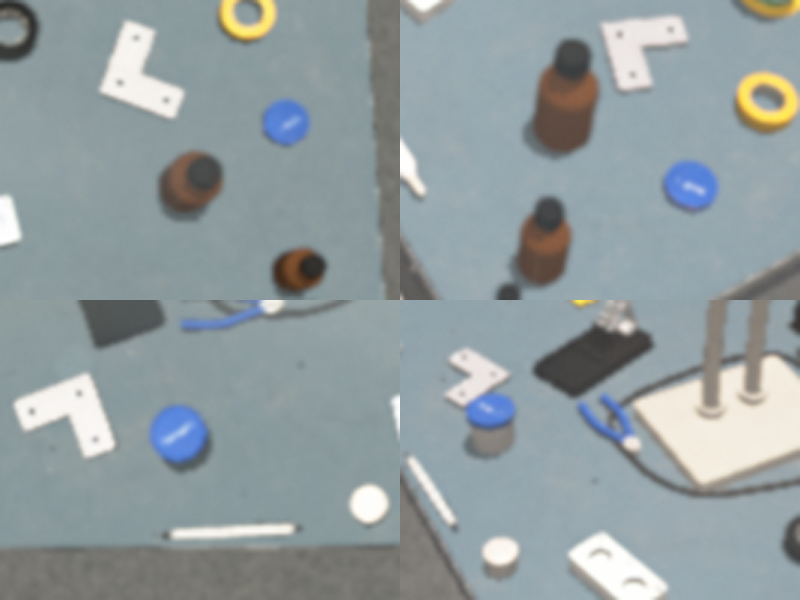

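The crops show plain L plates, the small bottle (cap at the right of its body from above), the reel and the jar. Tightening the colour thresholds now.

```bash
python3 - <<'E'
t=open("h.py").read()
i=t.index('    m={"white"'); j=t.index('    w=np.zeros_like')
t=t[:i]+'''    m={"white":(S<24)&(V>205),"blue":(H>103)&(H<122)&(S>75)&(V>100),
       "body":(S>75)&((H<30)|(H>165))&(V<190),"cap":(V<100)&(S<75)}[kind].astype(np.uint8)
'''+t[j:]
open("h.py","w").write(t)
E
python3 - <<'E'
from h import *
c=capture("top");s=capture("scene");r=1/1.5625
S=lambda u,v:(u*r,v*r)
def show(n,f,x,sd,k,z,win=40):
    b=blob(x,sd,k,win); 
    if b is None: print(n,None); return
    try: print(n,f(x,b,z) if f is plate else [np.round(q,1).tolist() for q in f(x,b,z)], cv2.boundingRect(b))
    except Exception as e: print(n,e,len(b))
show("jig",rect,c,S(420,342),"white",.024); show("jigS",rect,s,S(395,325),"white",.024)
show("PL",plate,c,S(235,335),"white",.008); show("PLs",plate,s,S(315,222),"white",.008,25)
show("PR",plate,c,S(505,262),"white",.008); show("PRs",plate,s,S(510,370),"white",.008)
show("jar",disc,c,S(281,351),"blue",.049); show("jarS",disc,s,S(328,243),"blue",.049,20)
show("reel",disc,c,S(586,282),"blue",.01); show("reelS",disc,s,S(541,440),"blue",.01)
show("cap",disc,c,S(598,354),"cap",.088,14); show("capS",disc,s,S(467,455),"cap",.088,12)
show("body",disc,c,S(588,362),"body",.036,20); show("bodyS",rect,s,S(465,475),"body",.0,25)
E
```

```text
jig [[471.4, -14.9], [47.8, 103.3], 12.9] (250, 205, 37, 22)
jigS [[469.0, -17.5], [50.5, 105.7], 12.7] (236, 197, 33, 27)
PL (array([460.3, 367.4]), array([80. , 80.4]), 111.4, array([471.9, 362.1])) (125, 205, 33, 27)
PLs (array([459.5, 367. ]), array([78.3, 77.1]), 112.1, array([471.1, 361. ])) (196, 137, 19, 18)
PR (array([ 634.6, -206. ]), array([80.5, 79.2]), -112.0, array([ 629.7, -193.9])) (314, 147, 27, 32)
PRs (array([ 632.3, -208.1]), array([78.9, 77.7]), -112.1, array([ 627.1, -195.7])) (318, 226, 27, 24)
jar [[446.0, 246.3], [53.4, 56.0], 106.5] (170, 215, 19, 20)
jarS [[445.6, 243.5], [52.6, 58.9], 138.6] (202, 151, 17, 12)
reel [[578.1, -342.4], [46.0, 47.4], 24.4] (367, 173, 16, 16)
reelS [[576.2, -345.5], [45.2, 48.3], 124.8] (338, 273, 18, 17)
cap [[426.0, -341.8], [18.6, 20.8], 83.5] (381, 224, 7, 9)
capS [[419.9, -348.2], [20.2, 28.2], 131.4] (294, 286, 10, 11)
body [[425.5, -338.5], [36.5, 40.5], 31.2] (372, 223, 14, 14)
bodyS [[434.3, -334.7], [55.2, 35.6], 57.2] (291, 293, 15, 21)
```

Request:
jog_arm(
  delta_pos=[
    [16.8, -31.4, -10],
    [16.8, -31.4, -10],
    [16.8, -31.4, -10],
    [16.8, -31.4, -10],
    [16.8, -31.4, -10],
    [16.8, -31.4, -10],
    [16.8, -31.4, -10],
    [16.8, -31.4, -10],
    [16.8, -31.4, -10],
  ],
  turn=[-50.7, -50.7, -50.7, -50.7, -50.7, -50.7, -50.7, -50.7, -50.7],
  grip=[0, 0, 0, 0, 0, 0, 0, 0, 0],
)

```text
time_s: 1.52
position: [0.4459, 0.2468, 0.123]
tcp_rot: [[-0.224, 0.975, 0.001], [0.975, 0.224, 0.0], [0.0, 0.001, -1.0]]
force: [0.2, 1.0, -0.3]
opening: 1.001
grasp_force: 0.0
```

Request:
jog_arm(
  delta_pos=[
    [0, -0.1, -5],
    [0, -0.1, -9.7],
    [0, -0.1, -9.7],
    [0, -0.1, -9.7],
    [0, -0.1, -9.7],
    [0, -0.1, -9.7],
    [0, -0.1, -9.7],
    [0, -0.1, -9.7],
    [0, -0.1, -9.7],
    [0, -0.1, -9.7],
    [0, -0.1, -9.7],
  ],
  turn=[0, 0, 0, 0, 0, 0, 0, 0, 0, 0, 0],
  grip=[0, 0, 0, 0, 1, 1, 1, 1, 1, 1, 1],
)

```text
time_s: 2.9
position: [0.4466, 0.2445, 0.0259]
tcp_rot: [[-0.222, 0.975, 0.0], [0.975, 0.222, 0.0], [-0.0, 0.0, -1.0]]
force: [-0.7, -1.5, 5.4]
opening: 0.616
grasp_force: 30.0
```

Request:
jog_arm(
  delta_pos=[
    [0, 0, 2],
    [0, 0, 4],
    [0, -4, 4],
    [0, -9, 4],
    [0, -13, 4],
    [0, -15.6, 4],
    [0, -15.6, 4],
    [0, -15.6, 4],
    [0, -15.6, 2],
    [0, -15.6, 0.5],
    [0, -15.6, 0.2],
    [0, -15.6, 0.2],
  ],
  turn=[0, 0, 0, 0, 0, 0, 0, 0, 0, 0, 0, 0],
  grip=[1, 1, 1, 1, 1, 1, 1, 1, 1, 1, 1, 1],
)

```text
time_s: 4.4
position: [0.4463, 0.0892, 0.0275]
tcp_rot: [[-0.224, 0.975, -0.0], [0.975, 0.224, 0.0], [0.0, -0.0, -1.0]]
force: [0.2, -1.1, -0.6]
opening: 0.617
grasp_force: 30.0
```

Run:
```python
from h import *
c=capture("top");s=capture("scene")
for n,x in(("t",c),("s",s)): 
    b=blob(x,pix(x,(.446,.0886,.051)),"blue",22); print(n,None if b is None else disc(x,b,.051))
cv2.imwrite("pics/a1.png",np.hstack([cv2.resize(x["color"][q[1]-50:q[1]+50,q[0]-66:q[0]+67],(400,300)) for x in(c,s) for q in [pix(x,(.446,.0886,.03)).astype(int)]]))
```

```text
t None
s ((450.4756164550781, 85.0198745727539), (38.22727584838867, 57.64324951171875), 136.3465576171875)
```

View pics/a1.png

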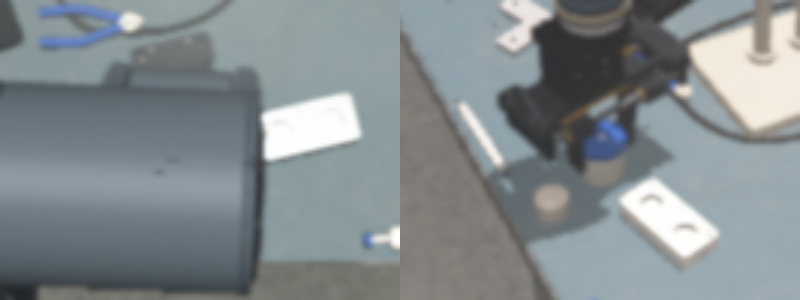

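Request:
jog_arm(
  delta_pos=[
    [0, 0, -0.15],
    [0, 0, -0.15],
    [0, 0, -0.15],
    [0, 0, -0.15],
    [0, 0, -0.15],
    [0, 0, -0.15],
    [0, 0, 3],
    [0, 0, 8],
    [0, 0, 14],
    [0, 0, 18],
    [0, 0, 18],
    [0, 0, 18],
  ],
  turn=[0, 0, 0, 0, 0, 0, 0, 0, 0, 0, 0, 0],
  grip=[1, 1, 0, 0, 0, 0, 0, 0, 0, 0, 0, 0],
)

```text
time_s: 6.0
position: [0.4455, 0.0886, 0.207]
tcp_rot: [[-0.222, 0.975, -0.001], [0.975, 0.222, 0.0], [0.0, -0.001, -1.0]]
force: [0.1, -0.3, 0.2]
opening: 0.998
grasp_force: 0.0
```

Request:
jog_arm(
  delta_pos=[
    [13.1, -43.3, 0],
    [13.1, -43.3, 0],
    [13.1, -43.3, 0],
    [13.1, -43.3, 0],
    [13.1, -43.3, 0],
    [13.1, -43.3, 0],
    [13.1, -43.3, 0],
    [13.1, -43.3, 0],
    [13.1, -43.3, -6],
    [13.1, -43.3, -12],
    [13.1, -43.3, -12],
    [13.1, -43.3, -12],
  ],
  turn=[-42.8, -42.8, -42.8, -42.8, -42.8, -42.8, -42.8, -42.8, -42.8, -42.8, -42.8, -42.8],
  grip=[0, 0, 0, 0, 0, 0, 0, 0, 0, 0, 0, 0],
)

```text
time_s: 7.5
position: [0.5781, -0.3443, 0.0883]
tcp_rot: [[0.499, 0.867, 0.001], [0.867, -0.499, -0.0], [0.0, 0.001, -1.0]]
force: [0.7, 0.0, 0.6]
opening: 1.001
grasp_force: 0.0
```

Run:
```python
from h import *
c=capture("top");s=capture("scene")
for n,x in(("t",c),("s",s)): 
    print(n,disc(x,blob(x,pix(x,(.446,.0886,.049)),"blue",22),.049))
```

```text
t ((447.0414733886719, 91.26162719726562), (53.893455505371094, 56.28105163574219), 98.71678161621094)
s ((445.882080078125, 88.4549560546875), (53.767005920410156, 58.596858978271484), 161.24925231933594)
```

Request:
jog_arm(
  delta_pos=[
    [0, 0, -5],
    [0, 0, -8],
    [0, 0, -8.5],
    [0, 0, -8.5],
    [0, 0, -8.5],
    [0, 0, -8.5],
    [0, 0, -8.5],
    [0, 0, -8.5],
    [0, 0, -8.5],
    [0, 0, -8.5],
    [0, 0, -8.5],
  ],
  turn=[0, 0, 0, 0, 0, 0, 0, 0, 0, 0, 0],
  grip=[0, 0, 0, 0, 1, 1, 1, 1, 1, 1, 1],
)

```text
time_s: 8.98
position: [0.5774, -0.3444, 0.0025]
tcp_rot: [[0.499, 0.866, -0.0], [0.866, -0.499, 0.0], [0.0, -0.0, -1.0]]
force: [0.0, -0.1, 0.5]
opening: 0.514
grasp_force: 30.0
```

Request:
jog_arm(
  delta_pos=[
    [0, 0, 6],
    [0, 0, 12],
    [0, 0, 18],
    [-13.1, 43.4, 18],
    [-13.1, 43.4, 18],
    [-13.1, 43.4, 18],
    [-13.1, 43.4, 18],
    [-13.1, 43.4, 18],
    [-13.1, 43.4, 18],
    [-13.1, 43.4, 18],
    [-13.1, 43.4, 18],
    [-13.1, 43.4, 18],
  ],
  turn=[0, 0, 0, 0, 0, 0, 0, 0, 0, 0, 0, 0],
  grip=[1, 1, 1, 1, 1, 1, 1, 1, 1, 1, 1, 1],
)

```text
time_s: 10.48
position: [0.4465, 0.0901, 0.1827]
tcp_rot: [[0.497, 0.868, 0.001], [0.868, -0.497, -0.0], [-0.0, 0.001, -1.0]]
force: [-0.4, -0.9, 0.4]
opening: 0.515
grasp_force: 30.0
```

Request:
jog_arm(
  delta_pos=[
    [0, 0, -5],
    [0, 0, -10],
    [0, 0, -12.3],
    [0, 0, -12.7],
    [0, 0, -12.9],
    [0, 0, -12.9],
    [0, 0, -12.9],
  ],
  turn=[0, 0, 0, 0, 0, 0, 0],
  grip=[1, 1, 1, 1, 1, 1, 1],
)

```text
time_s: 11.35
position: [0.4472, 0.0894, 0.0545]
tcp_rot: [[0.499, 0.866, 0.002], [0.866, -0.499, -0.0], [0.001, 0.002, -1.0]]
force: [0.6, -0.5, 0.7]
opening: 0.516
grasp_force: 30.0
```

Request:
jog_arm(
  delta_pos=[
    [0, 0, -0.25],
    [0, 0, -0.25],
    [0, 0, -0.25],
    [0, 0, -0.25],
    [0, 0, -0.25],
    [0, 0, -0.25],
    [0, 0, 3],
    [0, 0, 8],
    [0, 0, 10],
    [0, 0, 10],
  ],
  turn=[0, 0, 0, 0, 0, 0, 0, 0, 0, 0],
  grip=[1, 1, 0.3, 0.3, 0.3, 0.3, 0.3, 0.3, 0.3, 0.3],
)

```text
time_s: 12.6
position: [0.4475, 0.0895, 0.1548]
tcp_rot: [[0.499, 0.866, 0.004], [0.866, -0.499, -0.0], [0.002, 0.004, -1.0]]
force: [-0.6, -0.7, 0.0]
opening: 0.7
grasp_force: 0.0
```

Request:
jog_arm(
  delta_pos=[
    [3.4, 29, 0],
    [3.4, 29, 0],
    [3.4, 29, 0],
    [3.4, 29, 0],
    [3.4, 29, 0],
    [3.4, 29, 0],
    [3.4, 29, 0],
    [3.4, 29, -6],
    [3.4, 29, -6],
    [3.4, 29, -6],
  ],
  turn=[51.7, 51.7, 51.7, 51.7, 51.7, 51.7, 51.7, 51.7, 51.7, 51.7],
  grip=[0.3, 0.3, 0.3, 0.3, 0.3, 0.3, 0.3, 0.3, 0.3, 0.3],
)

```text
time_s: 13.85
position: [0.4809, 0.3787, 0.0944]
tcp_rot: [[-0.369, 0.93, 0.0], [0.93, 0.369, 0.0], [-0.0, 0.0, -1.0]]
force: [0.5, 0.1, 0.8]
opening: 0.702
grasp_force: 0.0
```

Run:
```python
from h import *
c=capture("top");s=capture("scene")
for n,x in(("t",c),("s",s)): 
    print(n,disc(x,blob(x,pix(x,(.446,.09,.059)),"blue",22),.059))
cv2.imwrite("pics/a2.png",np.hstack([cv2.resize(x["color"][q[1]-50:q[1]+50,q[0]-66:q[0]+67],(400,300)) for x in(c,s) for q in [pix(x,(.446,.15,.03)).astype(int)]]))
```

```text
t ((446.11676025390625, 90.8647689819336), (53.4893684387207, 55.674232482910156), 102.86554718017578)
s ((442.8758850097656, 81.33436584472656), (52.85439682006836, 64.39996337890625), 160.6352081298828)
```

View pics/a2.png

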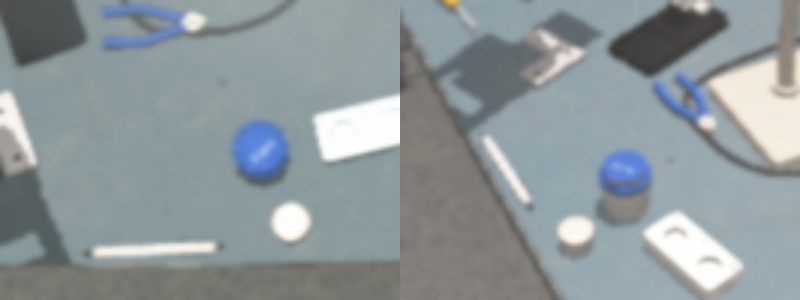

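The reel sits centred on the jar's lid (left crop (260,150), right crop (625,172)). On to the left plate.

Request:
jog_arm(
  delta_pos=[
    [0, 0, -5],
    [0, 0, -8],
    [0, 0, -9.15],
    [0, 0, -9.15],
    [0, 0, -9.15],
    [0, 0, -9.15],
    [0, 0, -9.15],
    [0, 0, -9.15],
    [0, 0, -9.15],
    [0, 0, -9.15],
  ],
  turn=[0, 0, 0, 0, 0, 0, 0, 0, 0, 0],
  grip=[0.3, 0.3, 0.3, 0.3, 1, 1, 1, 1, 1, 1],
)

```text
time_s: 15.2
position: [0.4802, 0.3795, 0.0025]
tcp_rot: [[-0.37, 0.929, -0.0], [0.929, 0.37, -0.0], [0.0, -0.0, -1.0]]
force: [-2.1, -1.0, 5.0]
opening: 0.36
grasp_force: 29.9
```

Request:
jog_arm(
  delta_pos=[
    [0, 0, 2],
    [0, 0, 6],
    [0, 0, 12],
    [0, 0, 16],
    [0, -50.4, 16],
    [0, -50.4, 16],
    [0, -50.4, 16],
    [0, -50.4, 16],
    [0, -50.4, 16],
    [0, -50.4, 16],
    [0, -50.4, 16],
    [0, -50.4, 16],
  ],
  turn=[0, 0, 0, 0, -8.9, -8.9, -8.9, -8.9, -8.9, -8.9, -8.9, -8.9],
  grip=[1, 1, 1, 1, 1, 1, 1, 1, 1, 1, 1, 1],
)

```text
time_s: 16.7
position: [0.4806, -0.1227, 0.1629]
tcp_rot: [[-0.222, 0.975, 0.002], [0.975, 0.222, -0.001], [-0.001, 0.002, -1.0]]
force: [1.3, -0.7, -1.9]
opening: 0.363
grasp_force: 29.9
```

Request:
jog_arm(
  delta_pos=[
    [3.8, -2, 0],
    [3.8, -2, 0],
    [3.8, -2, 0],
    [3.8, -2, 0],
  ],
  turn=[0, 0, 0, 0],
  grip=[1, 1, 1, 1],
)

```text
time_s: 17.2
position: [0.5173, -0.1392, 0.1621]
tcp_rot: [[-0.223, 0.975, -0.001], [0.975, 0.223, 0.001], [0.001, -0.001, -1.0]]
force: [-0.1, 0.5, -2.7]
opening: 0.359
grasp_force: 29.9
```

Request:
jog_arm(
  delta_pos=[
    [0.2, 1.4, -4],
    [0.2, 1.4, -8],
    [0.2, 1.4, -12],
    [0.2, 1.4, -12],
    [0.2, 1.4, -12],
  ],
  turn=[0, 0, 0, 0, 0],
  grip=[1, 1, 1, 1, 1],
)

```text
time_s: 17.82
position: [0.521, -0.1263, 0.0431]
tcp_rot: [[-0.223, 0.975, 0.001], [0.975, 0.223, -0.001], [-0.001, 0.001, -1.0]]
force: [0.8, 0.4, -1.2]
opening: 0.361
grasp_force: 29.9
```

Run:
```python
from h import *
c=capture("top");s=capture("scene")
cv2.imwrite("pics/a3.png",np.hstack([cv2.resize(x["color"][q[1]-50:q[1]+50,q[0]-66:q[0]+67],(400,300)) for x in(c,s) for q in [pix(x,(.5,-.1,.03)).astype(int)]]))
b=blob(s,pix(s,(.5,-.15,.045)),"white",30); print(plate(s,b,.048))
```

```text
(array([ 515.3, -165. ]), array([56.4, 15.2]), 132.5, array([ 516.4, -165.6]))
```

View pics/a3.png

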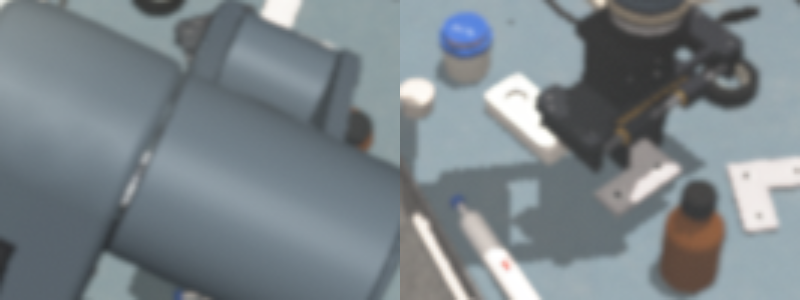

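The plate hangs flat in the gripper (right crop (640,185)), clear of the jig. Lowering and releasing it.

Request:
jog_arm(
  delta_pos=[
    [-0.1, 0, -2],
    [-0.1, 0, -3.5],
    [-0.1, 0, -3.8],
    [-0.1, 0, -3.95],
    [-0.1, 0, -3.95],
    [-0.1, 0, -3.95],
  ],
  turn=[0, 0, 0, 0, 0, 0],
  grip=[1, 1, 1, 1, 1, 1],
)

```text
time_s: 18.68
position: [0.5197, -0.1266, 0.0029]
tcp_rot: [[-0.222, 0.975, 0.001], [0.975, 0.222, -0.0], [-0.0, 0.001, -1.0]]
force: [0.3, -0.3, -1.7]
opening: 0.362
grasp_force: 29.9
```

Request:
jog_arm(
  delta_pos=[
    [0, 0, 0],
    [0, 0, 0],
    [0, 0, 0],
    [0, 0, 0],
    [0, 0, 5],
    [0, 0, 10],
    [9.1, -7.4, 12],
    [9.1, -7.4, 12],
    [9.1, -7.4, 12],
    [9.1, -7.4, 12],
    [9.1, -7.4, 12],
    [9.1, -7.4, 12],
  ],
  turn=[0, 0, 0, 0, 0, 0, -34.8, -34.8, -34.8, -34.8, -34.8, -34.8],
  grip=[0.3, 0.3, 0.3, 0.3, 0.3, 0.3, 0.3, 0.3, 0.3, 0.3, 0.3, 0.3],
)

```text
time_s: 20.18
position: [0.6102, -0.2003, 0.1224]
tcp_rot: [[0.373, 0.928, -0.0], [0.928, -0.373, 0.0], [0.0, -0.0, -1.0]]
force: [0.4, 0.1, 0.8]
opening: 0.705
grasp_force: 0.0
```

Run:
```python
from h import *
c=capture("top");s=capture("scene")
for x in (c,s):
  for P in((.515,-.14,.008),):
    b=blob(x,pix(x,P),"white",40); print(plate(x,b,.008))
  b=blob(x,pix(x,(.47,-.016,.024)),"white",40); print(rect(x,b,.024))
cv2.imwrite("pics/a4.png",np.hstack([cv2.resize(x["color"][q[1]-50:q[1]+50,q[0]-66:q[0]+67],(400,300)) for x in(c,s) for q in [pix(x,(.5,-.1,.03)).astype(int)]]))
```

```text
Traceback (most recent call last):
  File "h.py", line 32, in plate
    p=wpts(c,k,z)*1000; r=cv2.minAreaRect(p); b=cv2.boxPoints(r)
      ~~~~^^^^^^^
  File "h.py", line 26, in wpts
    def wpts(c,k,z): return np.array([onz(c,*p,z)[:2] for p in k[:,0,:]],np.float32)
                                                               ~^^^^^^^
TypeError: 'NoneType' object is not subscriptable
```

Run:
```python
from h import *
s=capture("scene");x=s
b=blob(x,pix(x,(.515,-.14,.008)),"white",25); print(plate(x,b,.008) if b is not None else None)
b=blob(x,pix(x,(.47,-.016,.024)),"white",40); print(rect(x,b,.024))
q=pix(x,(.53,-.13,.03)).astype(int)
cv2.imwrite("pics/a4.png",cv2.resize(x["color"][q[1]-60:q[1]+60,q[0]-80:q[0]+80],(640,480)))
```

```text
(array([ 516.5, -111.1]), array([30.9, 41. ]), -164.4, array([ 517.9, -108.7]))
((468.887939453125, -17.44574737548828), (50.523311614990234, 105.62826538085938), 13.176623344421387)
```

View pics/a4.png

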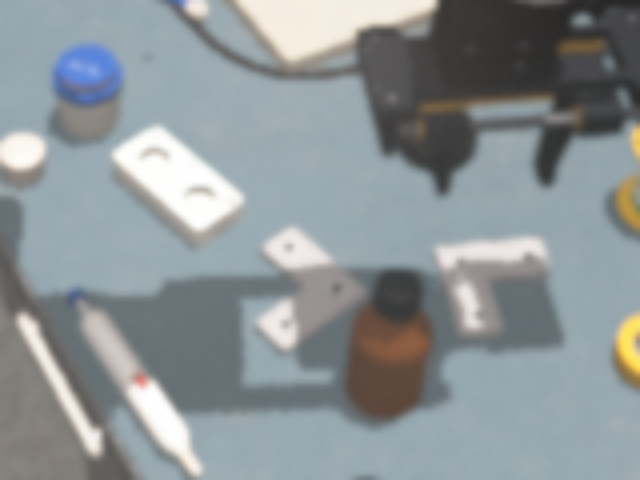

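Lower plate lies square off the jig's right end (315,285), with its heel on the far side; the gripper is above the right-hand plate.

Request:
jog_arm(
  delta_pos=[
    [0, 0, -6],
    [0, 0, -11],
    [0, 0, -11.95],
    [0, 0, -11.95],
    [0, 0, -11.95],
    [0, 0, -11.95],
    [0, 0, -11.95],
    [0, 0, -11.95],
    [0, 0, -11.95],
    [0, 0, -11.95],
  ],
  turn=[0, 0, 0, 0, 0, 0, 0, 0, 0, 0],
  grip=[0.3, 0.3, 0.3, 0.3, 1, 1, 1, 1, 1, 1],
)

```text
time_s: 21.58
position: [0.6106, -0.2006, 0.0037]
tcp_rot: [[0.374, 0.927, 0.0], [0.927, -0.374, -0.0], [-0.0, 0.0, -1.0]]
force: [-0.5, -0.5, 4.7]
opening: 0.358
grasp_force: 30.2
```

Request:
jog_arm(
  delta_pos=[
    [0, 0, 2],
    [0, 0, 7],
    [0, 0, 13],
    [0, 0, 18],
    [-19, -15, 20],
    [-19, -15, 20],
    [-19, -15, 20],
    [-19, -15, 20],
    [-19, -15, 20],
    [-19, -15, 20],
  ],
  turn=[0, 0, 0, 0, 0, 0, 34.8, 34.8, 34.8, 34.8],
  grip=[1, 1, 1, 1, 1, 1, 1, 1, 1, 1],
)

```text
time_s: 22.82
position: [0.4192, -0.3508, 0.2036]
tcp_rot: [[-0.223, 0.975, -0.0], [0.975, 0.223, 0.001], [0.001, 0.0, -1.0]]
force: [-0.4, 0.5, -2.7]
opening: 0.358
grasp_force: 30.6
```

Run:
```python
from h import *
c=capture("top");s=capture("scene")
for x in (c,s):
    for f,P,z,w in((plate,(.515,-.14,.008),.008,28),(rect,(.47,-.016,.024),.024,40)):
        b=blob(x,pix(x,P),"white",w); print(f(x,b,z) if b is not None else None)
cv2.imwrite("pics/a5.png",np.hstack([cv2.resize(x["color"][q[1]-75:q[1]+75,q[0]-100:q[0]+100],(400,300)) for x in(c,s) for q in [pix(x,(.5,-.15,.03)).astype(int)]]))
```

```text
(array([ 499.5, -134.8]), array([79.7, 82.1]), 100.3, array([ 509.8, -142. ]))
((471.16412353515625, -14.874824523925781), (48.45184326171875, 103.41645812988281), 12.951194763183594)
(array([ 510. , -100.9]), array([42.5, 25.3]), 154.9, array([ 511.7, -101.9]))
((469.69049072265625, -21.9830322265625), (57.67522048950195, 121.232177734375), 12.81499195098877)
```

View pics/a5.png

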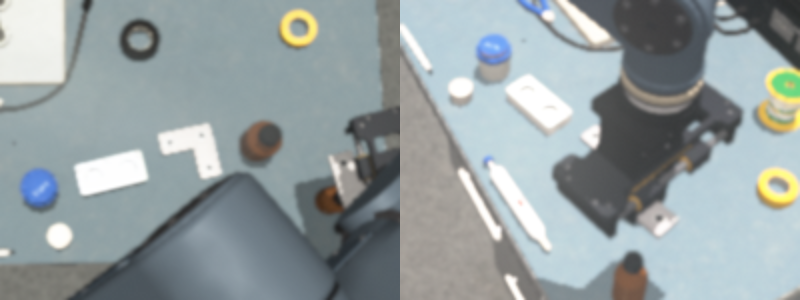

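The top view shows the lower plate whole at (190,150), square with the jig; centre about 123 mm off the jig's centre along its axis. Now the upper plate.

Request:
jog_arm(
  delta_pos=[
    [5.6, 20.6, 0],
    [5.6, 20.6, 0],
    [5.6, 20.6, 0],
    [5.6, 20.6, 0],
    [5.6, 20.6, 0],
    [5.6, 20.6, -6],
    [5.6, 20.6, -12],
    [5.6, 20.6, -16],
    [5.6, 20.6, -16],
    [5.6, 20.6, -16],
  ],
  turn=[0, 0, 0, 0, 0, 0, 0, 0, 0, 0],
  grip=[1, 1, 1, 1, 1, 1, 1, 1, 1, 1],
)

```text
time_s: 24.18
position: [0.4774, -0.1456, 0.0441]
tcp_rot: [[-0.221, 0.975, 0.002], [0.975, 0.221, -0.001], [-0.002, 0.002, -1.0]]
force: [0.9, -0.5, -2.3]
opening: 0.363
grasp_force: 30.8
```

Request:
jog_arm(
  delta_pos=[
    [-0.15, 0.1, -1.5],
    [-0.15, 0.1, -2.5],
    [-0.15, 0.1, -2.9],
    [-0.15, 0.1, -3.1],
    [-0.15, 0.1, -3.1],
    [-0.15, 0.1, -3.1],
  ],
  turn=[0, 0, 0, 0, 0, 0],
  grip=[1, 1, 1, 1, 1, 1],
)

```text
time_s: 24.92
position: [0.4751, -0.1436, 0.0123]
tcp_rot: [[-0.222, 0.975, 0.0], [0.975, 0.222, -0.0], [-0.0, 0.0, -1.0]]
force: [0.6, 0.7, -1.1]
opening: 0.362
grasp_force: 30.8
```

Request:
jog_arm(
  delta_pos=[
    [0, 0, 0],
    [0, 0, 0],
    [0, 0, 0],
    [0, 0, 0],
    [0, 0, 2],
    [0, 0, 8],
    [0, 0, 14],
    [0, 0, 18],
    [0, 0, 19],
  ],
  turn=[0, 0, 0, 0, 0, 0, 0, 0, 0],
  grip=[0.4, 0.4, 0.4, 0.4, 0.4, 0.4, 0, 0, 0],
)

```text
time_s: 26.05
position: [0.4762, -0.1441, 0.2048]
tcp_rot: [[-0.222, 0.975, 0.005], [0.975, 0.222, -0.003], [-0.004, 0.004, -1.0]]
force: [-0.4, -0.1, -1.0]
opening: 0.857
grasp_force: 0.0
```

Request:
jog_arm(
  delta_pos=[
    [-5.1, -19.7, 0],
    [-5.1, -19.7, 0],
    [-5.1, -19.7, 0],
    [-5.1, -19.7, 0],
    [-5.1, -19.7, 0],
    [-5.1, -19.7, 0],
    [-5.1, -19.7, 0],
    [-5.1, -19.7, 0],
  ],
  turn=[-59.8, -59.8, -59.8, -59.8, -59.8, -59.8, -59.8, -59.8],
  grip=[0, 0, 0, 0, 0, 0, 0, 0],
)

```text
time_s: 27.05
position: [0.4236, -0.34, 0.2012]
tcp_rot: [[0.73, 0.684, -0.001], [0.684, -0.73, 0.001], [0.0, -0.002, -1.0]]
force: [-0.6, 0.3, 0.4]
opening: 1.0
grasp_force: 0.0
```

Run:
```python
from h import *
c=capture("top");s=capture("scene")
b=blob(c,pix(c,(.53,-.14,.016)),"white",22); print(rect(c,b,.012))
cv2.imwrite("pics/a6.png",np.hstack([cv2.resize(x["color"][q[1]-60:q[1]+60,q[0]-80:q[0]+80],(400,300)) for x in(c,s) for q in [pix(x,(.48,-.2,.03)).astype(int)]]))
```

```text
((499.9793701171875, -132.74534606933594), (78.15824890136719, 84.79927062988281), 12.233038902282715)
```

View pics/a6.png

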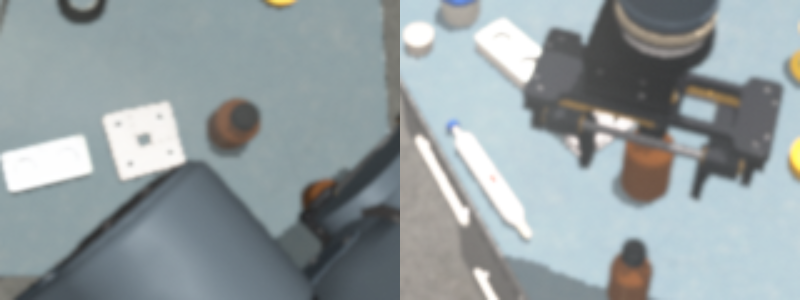

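The plates now fill one full square outline (145,140 in the left crop). Gripping the small bottle.

Request:
jog_arm(
  delta_pos=[
    [0, 0, -5],
    [0, 0, -10],
    [0, 0, -14],
    [0, 0, -16.6],
    [0, 0, -16.6],
    [0, 0, -16.6],
    [0, 0, -16.6],
    [0, 0, -16.6],
    [0, 0, -16.6],
    [0, 0, -16.6],
    [0, 0, -16.6],
    [0, 0, -16.6],
  ],
  turn=[0, 0, 0, 0, 0, 0, 0, 0, 0, 0, 0, 0],
  grip=[0, 0, 0, 0, 0, 1, 1, 1, 1, 1, 1, 1],
)

```text
time_s: 28.65
position: [0.4244, -0.341, 0.0363]
tcp_rot: [[0.731, 0.683, 0.001], [0.683, -0.731, -0.001], [-0.0, 0.001, -1.0]]
force: [1.1, -1.4, 2.0]
opening: 0.463
grasp_force: 30.0
```

Request:
jog_arm(
  delta_pos=[
    [0, 0, 4],
    [0, 0, 9],
    [0, 0, 14],
    [0, 0, 18],
    [0, 34, 18],
    [0, 34, 18],
    [0, 34, 18],
    [0, 34, 18],
    [0, 34, 18],
    [0, 34, 18],
    [0, 34, 18],
    [0, 34, 18],
  ],
  turn=[0, 0, 0, 0, -30.2, -30.2, -30.2, -30.2, -30.2, -30.2, -30.2, -30.2],
  grip=[1, 1, 1, 1, 1, 1, 1, 1, 1, 1, 1, 1],
)

```text
time_s: 30.15
position: [0.4238, -0.0009, 0.2159]
tcp_rot: [[0.975, 0.222, -0.0], [0.222, -0.975, -0.0], [-0.001, 0.0, -1.0]]
force: [-0.7, 0.2, -1.6]
opening: 0.459
grasp_force: 30.0
```

Request:
jog_arm(
  delta_pos=[
    [11.6, 0.1, 0],
    [11.6, 0.1, 0],
    [11.6, 0.1, -3],
    [11.6, 0.1, -8],
    [11.6, 0.1, -13],
    [11.6, 0.1, -16],
    [11.6, 0.1, -16],
    [11.6, 0.1, -16],
  ],
  turn=[0, 0, 0, 0, 0, 0, 0, 0],
  grip=[1, 1, 1, 1, 1, 1, 1, 1],
)

```text
time_s: 31.15
position: [0.5409, -0.0007, 0.0568]
tcp_rot: [[0.975, 0.221, 0.002], [0.221, -0.975, -0.0], [0.001, 0.001, -1.0]]
force: [-0.6, -0.3, -1.4]
opening: 0.468
grasp_force: 30.0
```

Request:
jog_arm(
  delta_pos=[
    [0, 0, -1],
    [0, 0, -1.6],
    [0, 0, -1.9],
    [0, 0, -2],
    [0, 0, -2],
    [0, 0, -2],
  ],
  turn=[0, 0, 0, 0, 0, 0],
  grip=[1, 1, 1, 1, 1, 1],
)

```text
time_s: 31.9
position: [0.5399, 0.0006, 0.0363]
tcp_rot: [[0.975, 0.222, 0.0], [0.222, -0.975, 0.0], [0.0, -0.0, -1.0]]
force: [-1.0, 0.4, 1.8]
opening: 0.461
grasp_force: 30.0
```

Request:
jog_arm(
  delta_pos=[
    [0, 0, 0],
    [0, 0, 0],
    [0, 0, 0],
    [0, 0, 0],
    [0, 0, 0],
    [0, 0, 4],
    [0, 0, 9],
    [0, 0, 15],
    [0, 0, 19],
    [0, 0, 19],
  ],
  turn=[0, 0, 0, 0, 0, 0, 0, 0, 0, 0],
  grip=[0, 0, 0, 0, 0, 0, 0, 0, 0, 0],
)

```text
time_s: 33.15
position: [0.5423, 0.0001, 0.2298]
tcp_rot: [[0.975, 0.222, 0.009], [0.222, -0.975, -0.002], [0.008, 0.004, -1.0]]
force: [0.3, 0.5, -0.6]
opening: 1.001
grasp_force: 0.0
```

Request:
jog_arm(
  delta_pos=[
    [-12, 0, 0],
    [-12, 0, 0],
    [-24, 48, 0],
    [-24, 48, 0],
    [-24, 48, 0],
    [-24, 48, 0],
    [-24, 48, 0],
    [-24, 48, 0],
    [-24, 48, 0],
    [-24, 48, 0],
    [-24, 48, 0],
    [-24, 48, 0],
  ],
  turn=[0, 0, 0, 0, 0, 0, 0, 0, 0, 0, 0, 0],
  grip=[0, 0, 0, 0, 0, 0, 0, 0, 0, 0, 0, 0],
)

```text
time_s: 34.65
position: [0.299, 0.4794, 0.2245]
tcp_rot: [[0.975, 0.223, -0.002], [0.223, -0.975, -0.003], [-0.003, 0.003, -1.0]]
force: [-0.8, -0.1, -0.6]
opening: 0.999
grasp_force: 0.0
```

Run:
```python
from h import *
c=capture("top");s=capture("scene")
for x in (c,s):
    def g(f,P,k,z,w):
        b=blob(x,pix(x,P),k,w); print(k,[np.round(q,1).tolist() for q in f(x,b,z)] if b is not None else None)
    g(rect,(.47,-.016,.024),"white",.024,30); g(rect,(.53,-.14,.016),"white",.014,25)
    g(disc,(.446,.09,.059),"blue",.059,20); g(disc,(.541,0,.088),"cap",.088,10); g(disc,(.541,0,.07),"body",.06,14)
print(read_state()["force"])
cv2.imwrite("pics/a7.png",np.hstack([cv2.resize(x["color"][q[1]-60:q[1]+60,q[0]-80:q[0]+80],(400,300)) for x in(c,s) for q in [pix(x,(.48,-.03,.03)).astype(int)]]))
```

```text
white [[471.4, -14.9], [47.8, 103.3], 12.9]
white [[498.7, -133.1], [79.4, 83.0], 13.1]
blue [[446.1, 90.9], [53.5, 55.7], 102.9]
cap None
body None
white [[469.0, -17.4], [50.2, 105.6], 13.1]
white [[498.5, -134.7], [79.0, 87.9], 12.1]
blue [[443.0, 81.4], [53.0, 64.5], 159.2]
cap [[533.0, -5.4], [20.7, 38.6], 152.1]
body [[529.4, -15.7], [32.2, 48.5], 154.2]
[ 0.85506473 -0.56304212 -0.50624768]
```

View pics/a7.png

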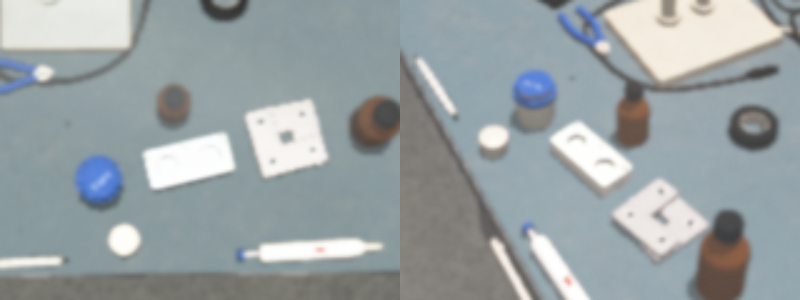

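The final look shows the jar with the reel at (98,180), the bottle behind the jig at (173,103) and the square pile at (287,138), all in line. Everything is released and clear of the arm.

```bash
python3 -c "
from rig import *
print(hand_in())"
```

```text
the job is handed in; nothing more can be done
None
```

The kit is set out round the jig and handed in after about 35 s of robot time; by tool readings and the last pictures everything looks within tolerance, but the hand-in gave no verdict, and the bottle's and reel's final spots were only judged by eye and from the tool's position.

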